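# Feel which slide boxes are full and rack them

### The job

Three closed slide boxes that look alike stand drawn out in a lane rack. Working from the robot's own left to its right, feel each one's weight by lifting its handle end about a centimetre with the far end still on the mat, and set it down again. Slide every heavy (full) box gently along its lane fully home against the back stop, leave every light (empty) one where it stands, and do not disturb the glassware and tray around.

Things in the scene. Friction and masses are not known exactly. Their poses are not given: they have to be found in the camera images.
- mat: fixed thin grey bench mat, 500 x 580 mm, 3 mm thick (its top is 3 mm above the bench), under the rack and the boxes; origin: centre of its underside
- rack: fixed aluminium lane rack, no floor. Origin: on the mat at the inner face of its back stop, mid middle lane; x runs along the lanes, away from the robot, into the stop; z up. Stop: 45 mm high, x = 0 to +10 mm. Lanes centred at y = +94, 0, -94 mm, 86 mm wide, open towards the robot, between four walls 150 mm long (x = -150 to 0), 8 thick, 30 high
- box_left: closed grey plastic slide box, 150 (its x) x 80 x 45 mm high, on the mat in the lane on the robot's left (rack y = +94 mm), drawn out 55 to 100 mm; all three look alike. Origin: centre of underside; x points to the back stop (within 2 degrees). Full 0.68 to 0.88 kg, empty 0.21 to 0.27 kg; any may be full or empty, at least one is full. Sliding drag up to its own weight
- box_left_handle (a point): centre of the bail grip of box_left: a pale plastic sleeve, 12 mm thick, 54 mm long, that turns freely on a level steel bar along the box's y, 58 mm from the box's centre towards the robot, 75 mm above its underside, 24 mm clear above the lid. Lifting it with the far end on the mat takes 3.5 to 6 N when full, 1 to 2 N when empty
- box_left_tail (a point): middle of the lower far edge of box_left (the end towards the back stop); the box is home when this edge is at the stop, rack x = 0
- box_mid: closed grey plastic slide box, 150 (its x) x 80 x 45 mm high, on the mat in the lane in the middle (rack y = 0), drawn out 55 to 100 mm; all three look alike. Origin: centre of underside; x points to the back stop (within 2 degrees). Full 0.68 to 0.88 kg, empty 0.21 to 0.27 kg; any may be full or empty, at least one is full. Sliding drag up to its own weight
- box_mid_handle (a point): centre of the bail grip of box_mid: a pale plastic sleeve, 12 mm thick, 54 mm long, that turns freely on a level steel bar along the box's y, 58 mm from the box's centre towards the robot, 75 mm above its underside, 24 mm clear above the lid. Lifting it with the far end on the mat takes 3.5 to 6 N when full, 1 to 2 N when empty
- box_mid_tail (a point): middle of the lower far edge of box_mid (the end towards the back stop); the box is home when this edge is at the stop, rack x = 0
- box_right: closed grey plastic slide box, 150 (its x) x 80 x 45 mm high, on the mat in the lane on the robot's right (rack y = -94 mm), drawn out 55 to 100 mm; all three look alike. Origin: centre of underside; x points to the back stop (within 2 degrees). Full 0.68 to 0.88 kg, empty 0.21 to 0.27 kg; any may be full or empty, at least one is full. Sliding drag up to its own weight
- box_right_handle (a point): centre of the bail grip of box_right: a pale plastic sleeve, 12 mm thick, 54 mm long, that turns freely on a level steel bar along the box's y, 58 mm from the box's centre towards the robot, 75 mm above its underside, 24 mm clear above the lid. Lifting it with the far end on the mat takes 3.5 to 6 N when full, 1 to 2 N when empty
- box_right_tail (a point): middle of the lower far edge of box_right (the end towards the back stop); the box is home when this edge is at the stop, rack x = 0
- beaker: bystander: glass beaker, 72 mm wide, 95 mm high, origin under its centre
- reagent: bystander: amber reagent bottle, 64 mm wide, 140 mm high, origin under its centre
- tip_tray: bystander: open blue plastic tray, 120 x 85 x 50 mm, origin under its centre
Things that resemble listed ones, but are neither listed nor needed, are in the scene too. What is shaped like the box_mid but blue, red or turquoise is not meant.

How it is judged:
By the outcome, as a careful person would: the job done as asked, in the order asked, and still so for the second after the job is handed in, with the robot touching nothing.
It also fails if it takes over 56 s, if anything falls off the work surface, if the arm or the gripper's body presses on something with over 40 N, if the wrist force passes 120 N, or if a joint passes its speed limit or range.

### The arm

A 6-joint arm with a two-finger parallel gripper is mounted at the origin on the work surface. World frame = base frame: x ahead of the robot, y to its left, z up, the work surface at z = 0. Lengths are in m, angles in degrees, forces in N, time in s.
With the tool pointing down it reaches from about 0.3 to 0.75 m from the base axis. Payload 8.5 kg.
Tool frame: the origin (TCP) lies on the centre line of the jaws, within the pads' length; the fingertips stand 19 mm ahead of it and the grasp point (between the pads) is the TCP; z points along the fingers, x is the direction in which the jaws open and shut, and the axes are right-handed (so a half turn about z gives the same grasp; the last joint's range is limited). The gripper opens to 85 mm and grips with 20 to 120 N. Pads are 22 mm wide; open, the fingers measure 114 mm over their backs; the gripper's body (76 mm by 85 mm) begins 54 mm behind the grasp point. The pads swing forward as they close: fully open they stand 13 mm farther back than shut.
Start: joints at [-76.049, 21.807, 74.336, -0, 83.858, -12.336], TCP at [0.244, -0.493, 0.214] pointing down, gripper open.
Joint ranges: [-178.18, 178.18], [-50.72, 133.34], [12.68, 142.11], [-81.47, 261.47], [9.98, 163.14], [-165.26, 165.26]. Speed limits (degrees/s): [136.94, 136.94, 180, 180, 180, 180].

### API

Orientations are given as a 3x3 rotation matrix whose columns are the frame's x, y, z axes.
In Python, from rig import env, cams, order gives the robot as it stands.
- The arm moves only by the tool step_arm, never from a script. Its argument "steps" is a list of rows, each an object with "xyz": the shift along the tool's x, y, z normalised to -1 to 1, where 1 is 0.04 m, a list of three; "turn": the turn, a rotation vector about the tool's x, y, z normalised to -1 to 1, where 1 is 0.08 rad, a list of three; "gripper": the gripper command: -1 is shut, 1 is fully open, values between are in proportion. A call has 1 to 20 rows; each row shifts and turns the commanded pose from where the row before left it, along the tool's axes as they then stand; what a row does not reach is not made up. A row lasts 1/12 s, in which the tool goes at most 41.7 mm and 7.16 degrees, less where a joint would pass 70% of its speed; a pose out of reach is approached as far as the arm can. A call with a number of a shift or a turn outside -1 to 1 is refused whole. A call with a gripper value outside its range is refused whole. The fingers move at their own pace and stop on an object; "squeeze" is the grip in N (left out, the last holds). Time passes only in rows, so rows that do not move let the fingers close. It gives the time, the measured TCP pose, the force and the opening at its end, in the units of the state.
- env.observe(): the state, without advancing time (a new reading comes with each control period).
- cams.get_image(name): name is "side" or "top"; returns (picture, depth): 384x512x3 uint8, red, green, blue; 384x512 float32, m along the optical axis (not along the pixel's ray), 0 where there is no reading.
- cams.camera_info(name): a dict with "fx", "fy", "cx", "cy" (pixels), "extrinsics" (4x4, takes a point from camera to world coordinates). Camera axes: x right, y down, z forward; pixel columns grow to the right and rows downward; lengths in m; the calibration is good to about 2 mm. A picture is of the moment at which its call begins. camera_info takes no time and is no camera call.
- order.close_job(): hands the job in, once; it reports no verdict.
The state is a dict: "time_s": time; "q": joint angles; "qvel": joint speeds; "joint_efforts": joint torques, N m; "position": TCP position; "tool_rot": TCP orientation; "ft_force": force on the tool from outside, world axes, zero at the start; "wrist_torque": the same for the moment, N m; "grip_width": finger opening in m.
Only numpy, scipy, OpenCV 4.12 (cv2) and the standard library are available. Lean on these libraries where they do the work, as an engineer would, in place of code of your own. Each camera call takes 0.05 s, during which the arm holds its last target. There are 200 camera calls.

## Working session

There is one attempt and no reset: what is moved stays moved. The work goes in short steps, Python scripts to look and compute and a tool call to move; the robot and the scene stay as the last step left them, time stands still between calls to the robot, and variables do not carry over. Pictures are saved under pics/ and viewed, about 8 in all and at most 12, crops included, and the job is handed in when it is done.

Besides the shell and the picture viewer there is one more tool, called after "Emit:" by a JSON object that holds its "op" and its "data". step_arm: Moves the arm, as the interface text tells. Scaled input: -1 to 1 covers 0.04 m each way for a shift and 0.08 rad each way for a turn. Its arguments: {"type":"object","properties":{"steps":{"type":"array"},"squeeze":{"type":"number"}},"required":["steps"]}

```bash
ls; mkdir -p pics
cat > h.py <<'E'
import numpy as np, cv2
from rig import env, cams, order
def grab(n,f=None):
    im,d=cams.get_image(n)
    if f: cv2.imwrite('pics/'+f,im[:,:,::-1]); np.savez('pics/'+f[:-4],im=im,d=d)
    return im,d
def pts(n,d):
    c=cams.camera_info(n); v,u=np.mgrid[:d.shape[0],:d.shape[1]]
    P=np.stack([(u-c['cx'])/c['fx']*d,(v-c['cy'])/c['fy']*d,d],-1)
    E=np.array(c['extrinsics']); return P@E[:3,:3].T+E[:3,3]
E
python3 - <<'E'
from h import *
grab('top','top0.png'); grab('side','side0.png')
print(env.observe())
for n in('top','side'): print(cams.camera_info(n))
E
```

```text
pics
{'time_s': 0.1, 'q': array([-7.60480805e+01,  2.18390140e+01,  7.43792610e+01, -1.14352445e-03,
        8.38571568e+01, -1.23354316e+01]), 'qvel': array([ 0.0125417 , -0.19589702, -0.1268573 ,  0.00292847, -0.00387166,
        0.04564043]), 'joint_efforts': array([ 4.45712067e-03, -4.49220264e+01, -2.31658101e+01, -1.49605771e-04,
        3.57445671e-03,  1.17728300e-05]), 'position': array([ 0.24350742, -0.49284649,  0.21296264]), 'tool_rot': array([[ 4.42874977e-01, -8.96583315e-01, -3.36684238e-04],
       [-8.96582450e-01, -4.42875028e-01,  1.27290834e-03],
       [-1.29037742e-03, -2.61874072e-04, -9.99999133e-01]]), 'ft_force': array([0.28547645, 0.67979484, 0.26544453]), 'wrist_torque': array([-0.02978289, -0.05206302,  0.00984586]), 'grip_width': 0.08555016107746488}
{'fx': 441.1100772144164, 'fy': 441.1100772144164, 'cx': 246.90540524433408, 'cy': 188.8844814722937, 'extrinsics': array([[ 0.06429063, -0.97687504,  0.20391633,  0.17268797],
       [-0.99792502, -0.06365387,  0.00968708, -0.02095153],
       [ 0.003517  , -0.20411599, -0.97894039,  1.58978364],
       [ 0.        ,  0.        ,  0.        ,  1.        ]])}
{'fx': 465.8219807953123, 'fy': 465.8219807953123, 'cx': 259.3747610444924, 'cy': 190.47007233668108, 'extrinsics': array([[ 0.98972178, -0.08504919,  0.1149671 ,  0.28885557],
       [-0.14247656, -0.65556279,  0.74157795, -1.32046184],
       [ 0.01229755, -0.75033597, -0.66094229,  1.23506393],
       [ 0.        ,  0.        ,  0.        ,  1.        ]])}
```

View pics/top0.png

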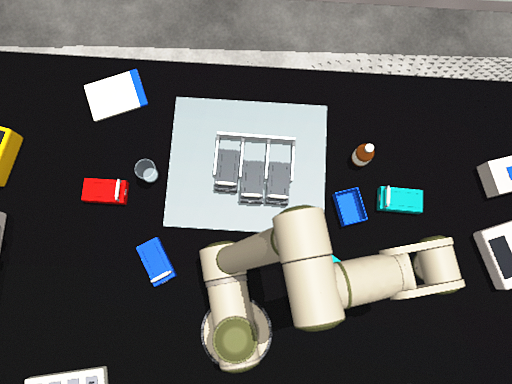

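View pics/side0.png

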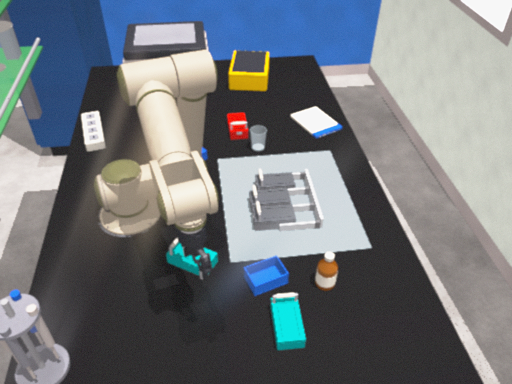

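The top view shows the rack at about px (213–295, 132–205), with three grey boxes and their pale handles at the near end, at about rows 188–202. The look-alikes are red (105,190), blue (155,260) and turquoise (400,200), with another turquoise one under the arm. The three grey boxes inside the rack are the ones meant. Next I'll measure them and view one enlarged crop.

Run:
```python
from h import *
out=[]
for n in('top','side'):
    z=np.load(f'pics/{n}0.npz'); im,d=z['im'],z['d']; P=pts(n,d)
    hsv=cv2.cvtColor(im,cv2.COLOR_RGB2HSV)
    R=(slice(120,215),slice(200,310)) if n=='top' else (slice(160,240),slice(240,335))
    p=P[R]; h=hsv[R]
    print(n,'mat z',np.median(p[(h[...,2]>150)&(p[...,2]<.012)][:,2]))
    for name,lo,hi in(('handle',.066,.095),('lid',.042,.056),('wall',.028,.038)):
        m=((p[...,2]>lo)&(p[...,2]<hi)).astype(np.uint8)
        k,l,s,c=cv2.connectedComponentsWithStats(m)
        for i in range(1,k):
            if s[i,4]>6:
                q=p[l==i]; print(name,s[i],q.mean(0).round(4),np.percentile(q,3,axis=0).round(3),np.percentile(q,97,axis=0).round(3),'V',h[l==i][:,2].mean().round(), 'yaw',(np.degrees(np.arctan2(*np.linalg.svd((q-q.mean(0))[:,:2],full_matrices=False)[2][0][::-1]))).round(1))
    out.append(cv2.resize(im[R],(480,414),interpolation=cv2.INTER_CUBIC))
cv2.imwrite('pics/crop.png',cv2.resize(np.hstack(out),(800,345))[:,:,::-1])
```

```text
top mat z 0.0029090995734767366
handle [15 61 21  5 66] [0.5042 0.0719 0.0821] [0.5   0.037 0.074] [0.51  0.107 0.088] V 242.0 yaw -92.2
handle [41 73 21  4 67] [ 0.4686 -0.0229  0.082 ] [ 0.464 -0.056  0.073] [0.475 0.013 0.09 ] V 242.0 yaw -89.2
handle [67 74 22  5 70] [ 0.4693 -0.1125  0.0822] [ 0.464 -0.147  0.075] [ 0.475 -0.078  0.088] V 241.0 yaw -91.7
lid [ 16  11  79   9 236] [ 0.6969 -0.0213  0.0476] [ 0.69  -0.158  0.042] [0.704 0.114 0.054] V 250.0 yaw -90.8
lid [ 14  28  27  43 785] [0.5662 0.0707 0.0484] [0.492 0.033 0.043] [0.633 0.109 0.054] V 147.0 yaw 179.5
lid [ 40  40  25  42 798] [ 0.529  -0.0214  0.0483] [ 0.455 -0.059  0.043] [0.598 0.016 0.054] V 151.0 yaw -179.7
lid [ 65  41  26  43 805] [ 0.5308 -0.1143  0.0483] [ 0.456 -0.152  0.043] [ 0.599 -0.077  0.055] V 151.0 yaw 178.1
wall [13 15  6 40 84] [0.6193 0.1182 0.0329] [0.55  0.114 0.028] [0.687 0.122 0.038] V 240.0 yaw 179.4
wall [20 15 11  2 13] [0.6944 0.0869 0.033 ] [0.692 0.07  0.029] [0.696 0.106 0.037] V 122.0 yaw -90.5
wall [35 15 16  7 27] [0.6886 0.0244 0.0339] [ 0.675 -0.001  0.029] [0.695 0.051 0
[... 1441 characters left out ...]
695 0.033 0.037] V 199.0 yaw -6.4
wall [29 28  7  1  7] [0.5487 0.0334 0.0357] [0.538 0.032 0.035] [0.56  0.035 0.037] V 123.0 yaw -5.1
wall [53 39 23  9 65] [ 0.6592 -0.0741  0.0328] [ 0.614 -0.083  0.028] [ 0.695 -0.06   0.037] V 201.0 yaw -178.8
wall [43 43  6  2  8] [ 0.5844 -0.0608  0.0347] [ 0.576 -0.063  0.032] [ 0.593 -0.06   0.038] V 123.0 yaw -3.6
wall [76 48  3  8  9] [ 0.6934 -0.117   0.0321] [ 0.692 -0.132  0.029] [ 0.694 -0.1    0.035] V 163.0 yaw -89.9
wall [67 57 16  8 49] [ 0.6734 -0.1671  0.0326] [ 0.645 -0.175  0.028] [ 0.695 -0.155  0.037] V 191.0 yaw -173.3
wall [ 15  61  51   6 139] [ 0.5549 -0.1619  0.0332] [ 0.459 -0.174  0.028] [ 0.632 -0.152  0.038] V 180.0 yaw -5.0
```

View pics/crop.png

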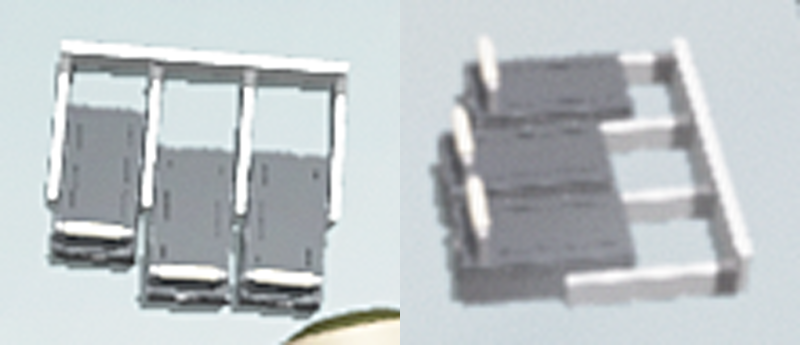

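The crop shows the three grey boxes in their lanes, each with a pale sleeve at the near end. Handle centres are about (0.505, 0.071), (0.470, -0.022) and (0.470, -0.113) at z of about 0.078, which agrees with the given dimensions. The stop face is at x≈0.692 and the rack yaw is about -0.7°. Turning the tool now so the jaws close along the lanes.

Emit:
{"op": "step_arm", "data": {"steps": [{"xyz": [0, 0, -0.2], "turn": [0, 0, -0.98], "gripper": 1}, {"xyz": [0, 0, -0.2], "turn": [0, 0, -0.98], "gripper": 1}, {"xyz": [0, 0, -0.2], "turn": [0, 0, -0.98], "gripper": 1}, {"xyz": [0, 0, 0], "turn": [0, 0, -0.98], "gripper": 0.2}, {"xyz": [0, 0, 0], "turn": [0, 0, -0.98], "gripper": 0.2}, {"xyz": [0, 0, 0], "turn": [0, 0, -0.98], "gripper": 0.2}, {"xyz": [0, 0, 0], "turn": [0, 0, -0.98], "gripper": 0.2}, {"xyz": [0, 0, 0], "turn": [0, 0, -0.98], "gripper": 0.2}, {"xyz": [0, 0, 0], "turn": [0, 0, -0.98], "gripper": 0.2}, {"xyz": [0, 0, 0], "turn": [0, 0, -0.98], "gripper": 0.2}, {"xyz": [0, 0, 0], "turn": [0, 0, -0.98], "gripper": 0.2}, {"xyz": [0, 0, 0], "turn": [0, 0, -0.98], "gripper": 0.2}, {"xyz": [0, 0, 0], "turn": [0, 0, -0.98], "gripper": 0.2}, {"xyz": [0, 0, 0], "turn": [0, 0, -0.98], "gripper": 0.2}], "squeeze": 25}}

```text
time_s: 1.27
position: [0.2435, -0.4929, 0.2371]
tool_rot: [[1.0, -0.011, -0.0], [-0.011, -1.0, 0.001], [-0.0, -0.001, -1.0]]
ft_force: [-1.1, 0.4, -0.5]
grip_width: 0.0513
```

```bash
cat > st.py <<'E'
import sys
from h import *
s=env.observe(); R=np.array(s['tool_rot']); p=s['position']
print('t',round(s['time_s'],2),'p',p.round(4),'yaw',np.degrees(np.arctan2(R[1,0],R[0,0])).round(2),'z',R[:,2].round(4),'F',s['ft_force'].round(2),'T',s['wrist_torque'].round(2),'w',round(s['grip_width'],4))
if len(sys.argv)>3: print('units',(R.T@(np.array(list(map(float,sys.argv[1:4])))-p)/.04).round(3))
E
python3 st.py .505 .071 .15
```

```text
t 1.27 p [ 0.2435 -0.4929  0.2371] yaw -0.61 z [-2.e-04  9.e-04 -1.e+00] F [-1.12  0.44 -0.51] T [-0.06 -0.   -0.  ] w 0.0513
units [  6.388 -14.165   2.189]
```

Emit:
{"op": "step_arm", "data": {"steps": [{"xyz": [0.4, -0.885, 0], "turn": [0, 0, 0], "gripper": 0.0}, {"xyz": [0.4, -0.885, 0], "turn": [0, 0, 0], "gripper": 0.0}, {"xyz": [0.4, -0.885, 0], "turn": [0, 0, 0], "gripper": 0.0}, {"xyz": [0.4, -0.885, 0], "turn": [0, 0, 0], "gripper": 0.0}, {"xyz": [0.4, -0.885, 0], "turn": [0, 0, 0], "gripper": 0.0}, {"xyz": [0.4, -0.885, 0], "turn": [0, 0, 0], "gripper": 0.0}, {"xyz": [0.4, -0.885, 0], "turn": [0, 0, 0], "gripper": 0.0}, {"xyz": [0.4, -0.885, 0], "turn": [0, 0, 0], "gripper": 0.0}, {"xyz": [0.4, -0.885, 0], "turn": [0, 0, 0], "gripper": 0.0}, {"xyz": [0.4, -0.885, 0], "turn": [0, 0, 0], "gripper": 0.0}, {"xyz": [0.4, -0.885, 0], "turn": [0, 0, 0], "gripper": 0.0}, {"xyz": [0.4, -0.885, 0], "turn": [0, 0, 0], "gripper": 0.0}, {"xyz": [0.4, -0.885, 0], "turn": [0, 0, 0], "gripper": 0.0}, {"xyz": [0.4, -0.885, 0], "turn": [0, 0, 0], "gripper": 0.0}, {"xyz": [0.4, -0.885, 0], "turn": [0, 0, 0], "gripper": 0.0}, {"xyz": [0.4, -0.885, 0], "turn": [0, 0, 0], "gripper": 0.0}, {"xyz": [0, 0, 0.5], "turn": [0, 0, 0], "gripper": 0.0}, {"xyz": [0, 0, 0.5], "turn": [0, 0, 0], "gripper": 0.0}, {"xyz": [0, 0, 0.5], "turn": [0, 0, 0], "gripper": 0.0}, {"xyz": [0, 0, 0.5], "turn": [0, 0, 0], "gripper": 0.0}]}}

```text
time_s: 2.93
position: [0.5074, 0.07, 0.1563]
tool_rot: [[1.0, -0.014, -0.001], [-0.014, -1.0, 0.0], [-0.001, -0.0, -1.0]]
ft_force: [0.7, 0.3, 0.4]
grip_width: 0.0423
```

```bash
python3 - <<'E'
from h import *
im,d=grab('side','side1.png'); cv2.imwrite('pics/c1.png',cv2.resize(im[110:250,210:360],(800,747))[:600,:,::-1])
E
python3 st.py .505 .071 .080
```

```text
t 2.98 p [0.5056 0.0699 0.1527] yaw -0.81 z [-7.2e-03  7.0e-04 -1.0e+00] F [-1.75 -0.09 -4.15] T [ 0.05  0.1  -0.06] w 0.043
units [-0.003 -0.026  1.817]
```

View pics/c1.png

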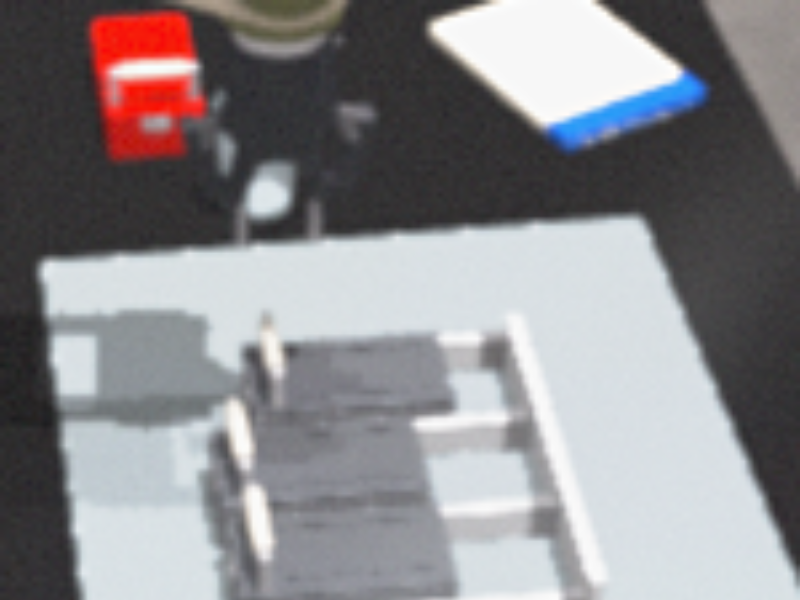

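The side crop shows both fingers above the left handle, at crop columns 240 and 315 with the sleeve at about (270,350). Descending over the sleeve now.

Emit:
{"op": "step_arm", "data": {"steps": [{"xyz": [0, 0, 0.35], "turn": [0, 0, 0], "gripper": 0.0}, {"xyz": [0, 0, 0.35], "turn": [0, 0, 0], "gripper": 0.0}, {"xyz": [0, 0, 0.35], "turn": [0, 0, 0], "gripper": 0.0}, {"xyz": [0, 0, 0.35], "turn": [0, 0, 0], "gripper": 0.0}, {"xyz": [0, 0, 0.25], "turn": [0, 0, 0], "gripper": -0.2}, {"xyz": [0, 0, 0.1], "turn": [0, 0, 0], "gripper": -0.3}, {"xyz": [0, 0, 0], "turn": [0, 0, 0], "gripper": -0.45}, {"xyz": [0, 0, 0], "turn": [0, 0, 0], "gripper": -0.45}, {"xyz": [0, 0, 0], "turn": [0, 0, 0], "gripper": -0.45}]}}

```text
time_s: 3.73
position: [0.5081, 0.0695, 0.0884]
tool_rot: [[1.0, -0.014, 0.001], [-0.014, -1.0, -0.0], [0.001, 0.0, -1.0]]
ft_force: [-0.0, -0.3, 0.4]
grip_width: 0.0231
```

```bash
python3 - <<'E'
from h import *
im,d=grab('side','side2.png'); cv2.imwrite('pics/c2.png',cv2.resize(im[145:225,240:340],(750,600),interpolation=cv2.INTER_CUBIC)[:,:,::-1])
E
python3 st.py .505 .071 .081
```

```text
t 3.78 p [0.5081 0.0695 0.0883] yaw -0.83 z [ 1.4e-03 -1.0e-04 -1.0e+00] F [-0.   -0.72 -0.36] T [ 0.07 -0.01  0.02] w 0.0232
units [-0.079 -0.036  0.183]
```

View pics/c2.png

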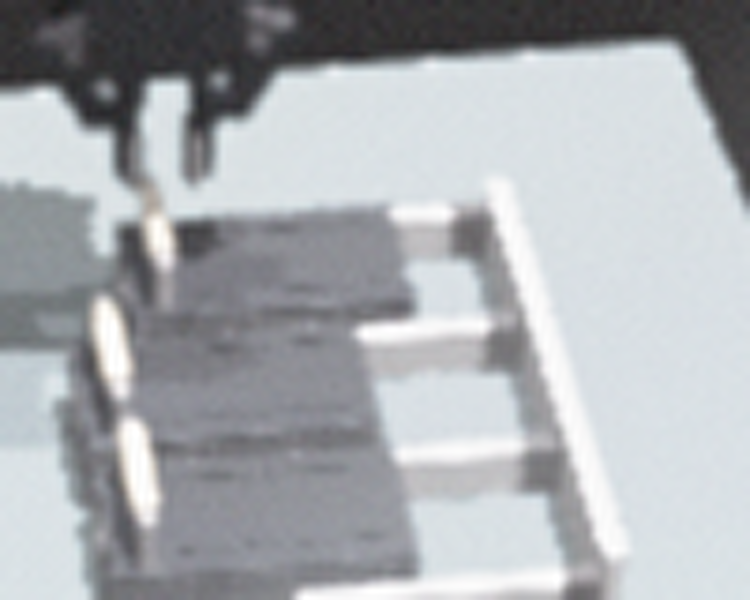

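Run:
```python
from h import *
z=np.load('pics/side2.npz'); im,d=z['im'],z['d']; P=pts('side',d)
c=cams.camera_info('side'); E=np.linalg.inv(c['extrinsics'])
for w in([.508,.0695,.088],[.508,.0695,.069],[.505,.071,.078]):
    q=E[:3,:3]@np.array(w)+E[:3,3]; print('proj',w,(q[0]/q[2]*c['fx']+c['cx']).round(1),(q[1]/q[2]*c['fy']+c['cy']).round(1))
for u in (257,266):
  for v in range(158,172): print(u,v,P[v,u].round(3),im[v,u])
for v in range(168,188): print(261,v,P[v,261].round(3),im[v,261])
```

```text
proj [0.508, 0.0695, 0.088] 260.6 172.7
proj [0.508, 0.0695, 0.069] 260.5 176.5
proj [0.505, 0.071, 0.078] 259.7 174.5
257 158 [0.49  0.049 0.177] [51 50 55]
257 159 [0.491 0.057 0.166] [59 60 60]
257 160 [0.492 0.06  0.16 ] [67 70 72]
257 161 [0.492 0.06  0.154] [72 70 77]
257 162 [0.491 0.056 0.153] [77 76 81]
257 163 [0.492 0.057 0.147] [96 94 99]
257 164 [0.491 0.053 0.145] [109 108 110]
257 165 [0.492 0.056 0.138] [115 113 116]
257 166 [0.493 0.064 0.127] [113 111 114]
257 167 [0.492 0.057 0.128] [114 113 117]
257 168 [0.492 0.06  0.121] [111 110 113]
257 169 [0.492 0.059 0.117] [129 131 133]
257 170 [0.492 0.061 0.11 ] [177 183 185]
257 171 [0.51  0.183 0.005] [211 220 221]
266 158 [0.525 0.056 0.169] [45 48 55]
266 159 [0.526 0.058 0.163] [52 55 54]
266 160 [0.525 0.053 0.162] [50 51 51]
266 161 [0.526 0.059 0.152] [52 50 57]
266 162 [0.527 0.061 0.145] [85 80 85]
266 163 [0.527 0.06  0.141] [116 112 115]
266 164 [0.527 0.059 0.138] [135 132 134]
266 165 [0.527 0.062 0.13 ] [132 129 132]
266 166 [0.526 0.057 0.129] [134 131 132]
266 167 [0.526 0.055 0.126] [133 133 134]
266 16
[... 301 characters left out ...]
2 0.084 0.085] [190 190 188]
261 172 [0.511 0.079 0.084] [188 187 184]
261 173 [0.51  0.07  0.086] [214 209 202]
261 174 [0.508 0.056 0.092] [244 240 234]
261 175 [0.508 0.061 0.083] [247 245 240]
261 176 [0.507 0.053 0.085] [249 247 243]
261 177 [0.507 0.049 0.083] [248 247 241]
261 178 [0.507 0.049 0.079] [235 231 228]
261 179 [0.505 0.035 0.085] [228 223 225]
261 180 [0.505 0.039 0.077] [196 193 195]
261 181 [0.505 0.034 0.076] [160 156 158]
261 182 [0.504 0.033 0.072] [148 143 146]
261 183 [0.505 0.036 0.064] [149 146 149]
261 184 [0.506 0.042 0.054] [151 147 152]
261 185 [0.506 0.041 0.05 ] [146 145 147]
261 186 [0.505 0.034 0.051] [133 132 136]
261 187 [0.504 0.03  0.049] [115 115 119]
```

Run:
```python
from h import *
grab('top','top2.png')
for f,n in(('side1','side'),('side2','side'),('top2','top')):
    z=np.load(f'pics/{f}.npz'); P=pts(n,z['d']); 
    m=(abs(P[...,0]-.508)<.06)&(abs(P[...,1]-.07)<.06)&(P[...,2]>.092)
    q=P[m]; print(f,m.sum())
    for lo in np.arange(.09,.25,.01):
        s=q[(q[:,2]>=lo)&(q[:,2]<lo+.01)]
        if len(s): print(lo.round(2),len(s),s.min(0).round(3),s.max(0).round(3))
z=np.load('pics/side2.npz');P=pts('side',z['d'])
for v in range(166,180):print(v,' '.join('%.3f'%P[v,u,2] for u in range(253,272)))
```

```text
side1 1632
0.17 3 [0.531 0.059 0.179] [0.537 0.067 0.179]
0.18 14 [0.477 0.056 0.181] [0.541 0.074 0.189]
0.19 20 [0.475 0.055 0.19 ] [0.542 0.079 0.199]
0.2 20 [0.474 0.057 0.2  ] [0.545 0.077 0.21 ]
0.21 19 [0.466 0.055 0.21 ] [0.559 0.074 0.22 ]
0.22 39 [0.458 0.053 0.22 ] [0.563 0.084 0.23 ]
0.23 46 [0.454 0.054 0.23 ] [0.561 0.083 0.24 ]
0.24 41 [0.451 0.048 0.24 ] [0.565 0.081 0.25 ]
side2 1562
0.09 1 [0.508 0.056 0.092] [0.508 0.056 0.092]
0.1 3 [0.492 0.061 0.108] [0.523 0.085 0.11 ]
0.11 10 [0.488 0.055 0.112] [0.532 0.08  0.119]
0.12 21 [0.485 0.052 0.12 ] [0.535 0.078 0.13 ]
0.13 17 [0.485 0.051 0.13 ] [0.535 0.081 0.14 ]
0.14 17 [0.47  0.053 0.141] [0.538 0.065 0.15 ]
0.15 34 [0.47  0.053 0.15 ] [0.553 0.085 0.16 ]
0.16 52 [0.462 0.049 0.16 ] [0.561 0.085 0.17 ]
0.17 33 [0.461 0.049 0.17 ] [0.565 0.082 0.18 ]
0.18 50 [0.454 0.05  0.18 ] [0.564 0.075 0.19 ]
0.19 54 [0.45  0.048 0.19 ] [0.567 0.072 0.2  ]
0.2 79 [0.448 0.044 0.2  ] [0.566 0.082 0.21 ]
0.21 61 [0.459 0.047 0.21 ] [0.564 0.081 0.219]
0.22 20 [0.469 0.053 0.22 ] [0.549 0.068 0.23 ]
0.23 18 [0.473 0.031 0.232] 
[... 1035 characters left out ...]
5 0.004 0.005 0.003 0.051 0.052 0.074 0.087 0.092 0.047 0.051 0.051 0.044 0.048 0.051 0.052 0.047 0.051 0.049
175 0.003 0.001 0.044 0.046 0.052 0.046 0.075 0.082 0.083 0.082 0.049 0.047 0.046 0.045 0.045 0.052 0.048 0.051 0.049
176 0.003 -0.000 0.043 0.051 0.051 0.046 0.049 0.086 0.085 0.086 0.052 0.052 0.049 0.049 0.046 0.050 0.054 0.046 0.045
177 0.002 0.005 0.034 0.050 0.048 0.050 0.048 0.086 0.083 0.087 0.051 0.049 0.055 0.046 0.050 0.047 0.051 0.044 0.048
178 0.003 0.006 0.033 0.052 0.050 0.047 0.047 0.081 0.079 0.082 0.055 0.045 0.050 0.048 0.051 0.050 0.049 0.049 0.052
179 0.003 0.003 0.029 0.049 0.048 0.042 0.044 0.075 0.085 0.081 0.048 0.052 0.043 0.051 0.047 0.050 0.049 0.051 0.052
```

The side depth puts the fingertips at z≈0.110 while the reported TCP is 0.088, so the tips should be near 0.07. That is about 40 mm off in z only; x and y agree. The camera reads the mat, lid and handle heights correctly, so I'll trust it. I'll go down 25 mm with the jaws slightly wider and check again.

Emit:
{"op": "step_arm", "data": {"steps": [{"xyz": [-0.05, 0, 0], "turn": [0, 0, 0], "gripper": -0.2}, {"xyz": [0, 0, 0], "turn": [0, 0, 0], "gripper": -0.2}, {"xyz": [0, 0, 0.15], "turn": [0, 0, 0], "gripper": -0.2}, {"xyz": [0, 0, 0.15], "turn": [0, 0, 0], "gripper": -0.2}, {"xyz": [0, 0, 0.15], "turn": [0, 0, 0], "gripper": -0.2}, {"xyz": [0, 0, 0.15], "turn": [0, 0, 0], "gripper": -0.2}, {"xyz": [0, 0, 0], "turn": [0, 0, 0], "gripper": -0.2}, {"xyz": [0, 0, 0], "turn": [0, 0, 0], "gripper": -0.2}]}}

```text
time_s: 4.5
position: [0.5055, 0.0696, 0.063]
tool_rot: [[1.0, -0.014, -0.001], [-0.014, -1.0, 0.0], [-0.001, -0.0, -1.0]]
ft_force: [0.0, 0.6, 0.2]
grip_width: 0.0341
```

```bash
python3 st.py
cat > fing.py <<'E'
import sys
from h import *
s=env.observe(); p=s['position']; im,d=grab('side',sys.argv[1]); P=pts('side',d); V=im.max(-1)
m=(abs(P[...,0]-p[0])<.045)&(abs(P[...,1]-p[1]+.005)<.03)&(P[...,2]>.058)&(V<160)
q=P[m]
for lo in np.arange(.05,.15,.01):
    t=q[(q[:,2]>=lo)&(q[:,2]<lo+.01)]; a=t[t[:,0]<p[0]]; b=t[t[:,0]>p[0]]
    if len(t): print(lo.round(2),len(a),len(b),[ (np.percentile(k,10,axis=0).round(3).tolist(),np.percentile(k,90,axis=0).round(3).tolist()) for k in(a,b) if len(k)])
h=(abs(P[...,0]-p[0])<.03)&(abs(P[...,1]-p[1])<.045)&(P[...,2]>.066)&(V>185); q=P[h]
if len(q): print('sleeve',h.sum(),q.mean(0).round(4),q.min(0).round(3),q.max(0).round(3))
E
python3 fing.py side3.png
```

```text
t 4.5 p [0.5055 0.0696 0.063 ] yaw -0.83 z [-1.e-03  1.e-04 -1.e+00] F [0.03 0.57 0.18] T [-0.03  0.01  0.01] w 0.0341
0.06 0 1 [([0.509, 0.036, 0.068], [0.509, 0.036, 0.068])]
0.07 0 1 [([0.525, 0.069, 0.08], [0.525, 0.069, 0.08])]
0.08 1 4 [([0.489, 0.06, 0.087], [0.489, 0.06, 0.087]), ([0.526, 0.064, 0.084], [0.536, 0.068, 0.088])]
0.09 9 5 [([0.478, 0.058, 0.09], [0.488, 0.069, 0.099]), ([0.525, 0.06, 0.091], [0.533, 0.067, 0.097])]
0.1 5 11 [([0.481, 0.057, 0.101], [0.484, 0.067, 0.109]), ([0.525, 0.055, 0.102], [0.536, 0.068, 0.109])]
0.11 7 9 [([0.477, 0.062, 0.111], [0.487, 0.065, 0.119]), ([0.525, 0.06, 0.111], [0.531, 0.075, 0.118])]
0.12 11 7 [([0.465, 0.056, 0.123], [0.488, 0.066, 0.13]), ([0.529, 0.057, 0.123], [0.542, 0.062, 0.129])]
0.13 19 20 [([0.464, 0.056, 0.131], [0.481, 0.075, 0.139]), ([0.531, 0.057, 0.131], [0.549, 0.073, 0.138])]
0.14 18 8 [([0.463, 0.054, 0.141], [0.487, 0.075, 0.149]), ([0.526, 0.053, 0.143], [0.549, 0.073, 0.147])]
sleeve 201 [0.5097 0.0788 0.3497] [0.476 0.026 0.078] [0.535 0.115 0.412]
```

Reported TCP z is now 0.063, the tips are at about 0.086 by camera, and there is no contact. This confirms the offset: real tip z ≈ reported z + 0.023. I'll descend to reported 0.041 (tips about 0.063, lid at 0.048) and close gently.

Emit:
{"op": "step_arm", "data": {"steps": [{"xyz": [0, 0, 0.15], "turn": [0, 0, 0], "gripper": -0.2}, {"xyz": [0, 0, 0.15], "turn": [0, 0, 0], "gripper": -0.2}, {"xyz": [0, 0, 0.15], "turn": [0, 0, 0], "gripper": -0.2}, {"xyz": [0, 0, 0.1], "turn": [0, 0, 0], "gripper": -0.3}, {"xyz": [0, 0, 0], "turn": [0, 0, 0], "gripper": -0.4}, {"xyz": [0, 0, 0], "turn": [0, 0, 0], "gripper": -0.5}, {"xyz": [0, 0, 0], "turn": [0, 0, 0], "gripper": -0.55}, {"xyz": [0, 0, 0], "turn": [0, 0, 0], "gripper": -0.55}, {"xyz": [0, 0, 0], "turn": [0, 0, 0], "gripper": -0.55}], "squeeze": 20}}

```text
time_s: 5.3
position: [0.5058, 0.0696, 0.0417]
tool_rot: [[1.0, -0.014, 0.0], [-0.014, -1.0, -0.0], [0.0, 0.0, -1.0]]
ft_force: [-0.3, -0.3, 0.7]
grip_width: 0.0193
```

```bash
python3 st.py; python3 fing.py side4.png
```

```text
t 5.3 p [0.5058 0.0696 0.0417] yaw -0.82 z [ 5.e-04 -0.e+00 -1.e+00] F [-0.28 -0.3   0.7 ] T [ 0.02 -0.03  0.01] w 0.0193
0.05 1 0 [([0.505, 0.037, 0.058], [0.505, 0.037, 0.058])]
0.06 3 7 [([0.493, 0.044, 0.065], [0.504, 0.059, 0.068]), ([0.514, 0.051, 0.064], [0.526, 0.066, 0.068])]
0.07 9 6 [([0.488, 0.058, 0.071], [0.496, 0.066, 0.078]), ([0.517, 0.056, 0.073], [0.526, 0.067, 0.079])]
0.08 10 9 [([0.485, 0.059, 0.082], [0.5, 0.067, 0.087]), ([0.517, 0.058, 0.083], [0.528, 0.071, 0.087])]
0.09 8 8 [([0.485, 0.059, 0.092], [0.497, 0.065, 0.096]), ([0.518, 0.055, 0.093], [0.525, 0.071, 0.099])]
0.1 9 12 [([0.472, 0.056, 0.103], [0.492, 0.063, 0.11]), ([0.52, 0.056, 0.101], [0.538, 0.074, 0.109])]
0.11 25 26 [([0.469, 0.056, 0.11], [0.494, 0.079, 0.118]), ([0.525, 0.055, 0.112], [0.546, 0.074, 0.119])]
0.12 15 13 [([0.463, 0.05, 0.121], [0.491, 0.07, 0.13]), ([0.52, 0.053, 0.121], [0.549, 0.078, 0.129])]
0.13 15 10 [([0.465, 0.05, 0.132], [0.495, 0.069, 0.139]), ([0.511, 0.052, 0.132], [0.548, 0.071, 0.138])]
0.14 17 17 [([0.462, 0.05, 0.142], [0.501, 0.066, 0.148]), ([0.51, 0.053, 0.141], [0.539, 0.065, 0.149])]
sleeve 190 [0.5111 0.0781 0.3334] [0.482 0.025 0.077] [0.536 0.114 0.391]
```

The fingers straddle the sleeve at about z 0.063 with no contact. Closing now.

Emit:
{"op": "step_arm", "data": {"steps": [{"xyz": [0, 0, 0], "turn": [0, 0, 0], "gripper": -0.65}, {"xyz": [0, 0, 0], "turn": [0, 0, 0], "gripper": -0.7}, {"xyz": [0, 0, 0], "turn": [0, 0, 0], "gripper": -0.75}, {"xyz": [0, 0, 0], "turn": [0, 0, 0], "gripper": -0.85}, {"xyz": [0, 0, 0], "turn": [0, 0, 0], "gripper": -0.85}, {"xyz": [0, 0, 0], "turn": [0, 0, 0], "gripper": -0.85}, {"xyz": [0, 0, 0], "turn": [0, 0, 0], "gripper": -0.85}], "squeeze": 20}}

```text
time_s: 5.93
position: [0.5057, 0.0696, 0.0416]
tool_rot: [[1.0, -0.014, 0.0], [-0.014, -1.0, 0.0], [0.0, -0.0, -1.0]]
ft_force: [-1.5, -0.3, 2.7]
grip_width: 0.011
```

```bash
python3 st.py
```

```text
t 5.93 p [0.5057 0.0696 0.0416] yaw -0.83 z [ 1.e-04  0.e+00 -1.e+00] F [-1.49 -0.26  2.74] T [-0.    0.18 -0.07] w 0.011
```

Emit:
{"op": "step_arm", "data": {"steps": [{"xyz": [0.025, 0, -0.045], "turn": [0, 0, 0], "gripper": -0.85}, {"xyz": [0.025, 0, -0.045], "turn": [0, 0, 0], "gripper": -0.85}, {"xyz": [0.025, 0, -0.045], "turn": [0, 0, 0], "gripper": -0.85}, {"xyz": [0.025, 0, -0.045], "turn": [0, 0, 0], "gripper": -0.85}, {"xyz": [0.025, 0, -0.045], "turn": [0, 0, 0], "gripper": -0.85}, {"xyz": [0.025, 0, -0.045], "turn": [0, 0, 0], "gripper": -0.85}, {"xyz": [0, 0, 0], "turn": [0, 0, 0], "gripper": -0.85}, {"xyz": [0, 0, 0], "turn": [0, 0, 0], "gripper": -0.85}, {"xyz": [0, 0, 0], "turn": [0, 0, 0], "gripper": -0.85}, {"xyz": [0, 0, 0], "turn": [0, 0, 0], "gripper": -0.85}]}}

```text
time_s: 6.77
position: [0.5116, 0.0695, 0.0522]
tool_rot: [[1.0, -0.014, -0.0], [-0.014, -1.0, 0.0], [-0.0, -0.0, -1.0]]
ft_force: [-0.3, 1.3, -1.9]
grip_width: 0.0113
```

```bash
python3 st.py
python3 - <<'E'
from h import *
im,d=grab('side','side5.png'); print(env.observe()['ft_force']); cv2.imwrite('pics/c5.png',cv2.resize(im[145:225,240:340],(750,600),interpolation=cv2.INTER_CUBIC)[:,:,::-1])
E
```

```text
t 6.77 p [0.5116 0.0695 0.0522] yaw -0.83 z [-2.e-04  0.e+00 -1.e+00] F [-0.28  1.26 -1.9 ] T [-0.02 -0.07  0.  ] w 0.0113
[ 0.77503689 -0.00616108 -2.09901412]
```

View pics/c5.png

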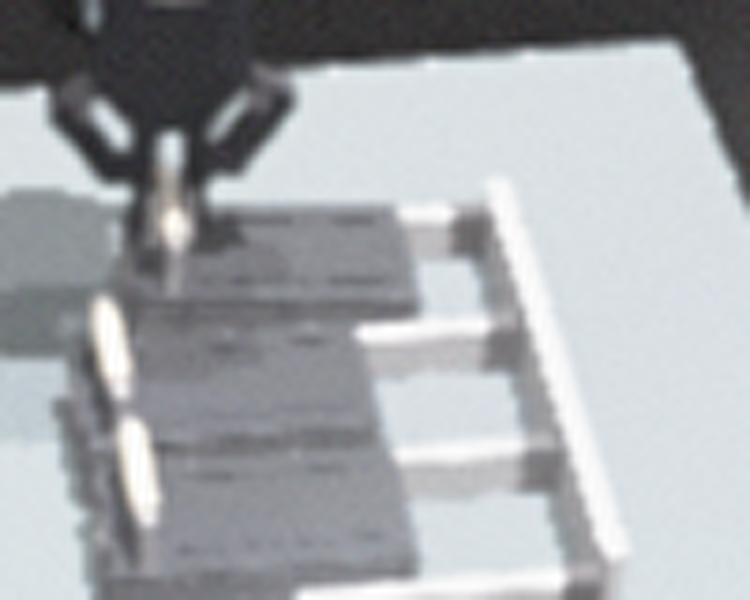

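The jaws hold the left sleeve at crop (175,230). The force is about -2 N, which points to a light box. I'll confirm from the lid that it really is tilted.

```bash
cat > tilt.py <<'E'
import sys
from h import *
y0,x0=float(sys.argv[2]),float(sys.argv[3]); n=sys.argv[4] if len(sys.argv)>4 else 'side'
im,d=grab(n,sys.argv[1]); P=pts(n,d); V=im.max(-1)
f=[]
for k in range(3): f.append(env.observe()['ft_force'])
print('F',np.round(f[-1],2))
m=(abs(P[...,1]-y0)<.028)&(P[...,0]>x0-.01)&(P[...,0]<x0+.16)&(P[...,2]>.04)&(P[...,2]<.075)&(V<185)
q=P[m]; A=np.polyfit(q[:,0],q[:,2],1); r=abs(np.polyval(A,q[:,0])-q[:,2])<.006; A=np.polyfit(q[r,0],q[r,2],1)
print('lid slope deg',np.degrees(np.arctan(A[0])).round(2),'z at handle',np.polyval(A,x0).round(4),'far end x',np.percentile(q[:,0],97).round(4),'mean y',q[:,1].mean().round(4),r.sum())
E
python3 tilt.py side6.png .065 .512; python3 tilt.py top6.png .07 .512 top
```

```text
F [ 0.12  0.19 -1.97]
lid slope deg -4.44 z at handle 0.0592 far end x 0.6379 mean y 0.0634 276
F [-0.13  0.31 -1.3 ]
lid slope deg -67.97 z at handle 0.3598 far end x 0.6401 mean y 0.0563 4
```

The lid slopes -4.4° (about 10 mm of lift) at 1.3–2.0 N, so the left box is empty. I'll set it down along the same arc, release, and rise.

Emit:
{"op": "step_arm", "data": {"steps": [{"xyz": [-0.025, 0, 0.045], "turn": [0, 0, 0], "gripper": -0.85}, {"xyz": [-0.025, 0, 0.045], "turn": [0, 0, 0], "gripper": -0.85}, {"xyz": [-0.025, 0, 0.045], "turn": [0, 0, 0], "gripper": -0.85}, {"xyz": [-0.025, 0, 0.045], "turn": [0, 0, 0], "gripper": -0.85}, {"xyz": [-0.025, 0, 0.045], "turn": [0, 0, 0], "gripper": -0.85}, {"xyz": [-0.025, 0, 0.045], "turn": [0, 0, 0], "gripper": -0.85}, {"xyz": [0, 0, 0], "turn": [0, 0, 0], "gripper": -0.85}, {"xyz": [0, 0, 0], "turn": [0, 0, 0], "gripper": -0.85}, {"xyz": [0, 0, 0], "turn": [0, 0, 0], "gripper": -0.6}, {"xyz": [0, 0, 0], "turn": [0, 0, 0], "gripper": -0.4}, {"xyz": [0, 0, 0], "turn": [0, 0, 0], "gripper": -0.2}, {"xyz": [0, 0, 0], "turn": [0, 0, 0], "gripper": -0.2}, {"xyz": [0, 0, 0], "turn": [0, 0, 0], "gripper": -0.2}, {"xyz": [0, 0, -0.3], "turn": [0, 0, 0], "gripper": -0.2}, {"xyz": [0, 0, -0.4], "turn": [0, 0, 0], "gripper": -0.2}, {"xyz": [0, 0, -0.5], "turn": [0, 0, 0], "gripper": -0.2}, {"xyz": [0, 0, -0.3], "turn": [0, 0, 0], "gripper": -0.2}, {"xyz": [0, 0, 0], "turn": [0, 0, 0], "gripper": -0.2}]}}

```text
time_s: 8.42
position: [0.5069, 0.0695, 0.1037]
tool_rot: [[1.0, -0.014, 0.005], [-0.014, -1.0, -0.0], [0.005, 0.0, -1.0]]
ft_force: [0.0, -0.6, -0.2]
grip_width: 0.034
```

```bash
python3 tilt.py side7.png .065 .506; python3 st.py .470 -.022 .042
```

```text
F [-0.26  0.81 -0.71]
lid slope deg 0.16 z at handle 0.0486 far end x 0.6344 mean y 0.0655 287
t 8.47 p [0.5062 0.0696 0.1022] yaw -0.82 z [ 2.4e-03 -2.0e-04 -1.0e+00] F [-0.26  0.81 -0.71] T [0.02 0.08 0.  ] w 0.0346
units [-0.876  2.302  1.504]
```

Emit:
{"op": "step_arm", "data": {"steps": [{"xyz": [-0.22, 0.575, 0], "turn": [0, 0, 0], "gripper": -0.2}, {"xyz": [-0.22, 0.575, 0], "turn": [0, 0, 0], "gripper": -0.2}, {"xyz": [-0.22, 0.575, 0], "turn": [0, 0, 0], "gripper": -0.2}, {"xyz": [-0.22, 0.575, 0], "turn": [0, 0, 0], "gripper": -0.2}, {"xyz": [0, 0, 0], "turn": [0, 0, 0], "gripper": -0.2}, {"xyz": [0, 0, 0.3], "turn": [0, 0, 0], "gripper": -0.2}, {"xyz": [0, 0, 0.3], "turn": [0, 0, 0], "gripper": -0.2}, {"xyz": [0, 0, 0], "turn": [0, 0, 0], "gripper": -0.2}, {"xyz": [0, 0, 0], "turn": [0, 0, 0], "gripper": -0.2}]}}

```text
time_s: 9.22
position: [0.4687, -0.0215, 0.0767]
tool_rot: [[1.0, -0.014, -0.002], [-0.014, -1.0, 0.001], [-0.002, -0.001, -1.0]]
ft_force: [-0.2, -0.2, -0.1]
grip_width: 0.0338
```

```bash
python3 fing.py side8.png; python3 st.py .470 -.022 .042
```

```text
0.05 0 1 [([0.512, -0.046, 0.059], [0.512, -0.046, 0.059])]
0.07 1 0 [([0.466, -0.051, 0.079], [0.466, -0.051, 0.079])]
0.08 0 2 [([0.475, -0.01, 0.083], [0.476, -0.001, 0.087])]
0.09 0 3 [([0.488, -0.03, 0.098], [0.49, -0.022, 0.1])]
0.1 5 6 [([0.442, -0.029, 0.103], [0.449, -0.018, 0.109]), ([0.49, -0.032, 0.102], [0.499, -0.023, 0.108])]
0.11 5 9 [([0.443, -0.033, 0.112], [0.45, -0.027, 0.118]), ([0.488, -0.035, 0.112], [0.499, -0.026, 0.118])]
0.12 10 7 [([0.44, -0.031, 0.121], [0.449, -0.019, 0.127]), ([0.489, -0.033, 0.121], [0.496, -0.021, 0.127])]
0.13 4 11 [([0.439, -0.033, 0.132], [0.449, -0.028, 0.139]), ([0.488, -0.034, 0.131], [0.505, -0.022, 0.139])]
0.14 24 15 [([0.429, -0.036, 0.142], [0.446, -0.015, 0.149]), ([0.493, -0.035, 0.142], [0.508, -0.023, 0.15])]
sleeve 261 [ 0.4749 -0.0196  0.3575] [ 0.44  -0.066  0.08 ] [0.499 0.023 0.419]
t 9.27 p [ 0.4691 -0.0216  0.0773] yaw -0.81 z [-9.e-04  3.e-04 -1.e+00] F [ 0.34  0.14 -0.58] T [ 0.01  0.04 -0.04] w 0.0342
units [0.023 0.01  0.882]
```

Tips are at about 0.10, straddling the middle sleeve in x (0.449 / 0.489, sleeve ~0.470). Descending and closing.

Emit:
{"op": "step_arm", "data": {"steps": [{"xyz": [0, 0, 0.2], "turn": [0, 0, 0], "gripper": -0.2}, {"xyz": [0, 0, 0.2], "turn": [0, 0, 0], "gripper": -0.2}, {"xyz": [0, 0, 0.2], "turn": [0, 0, 0], "gripper": -0.2}, {"xyz": [0, 0, 0.2], "turn": [0, 0, 0], "gripper": -0.2}, {"xyz": [0, 0, 0.1], "turn": [0, 0, 0], "gripper": -0.3}, {"xyz": [0, 0, 0], "turn": [0, 0, 0], "gripper": -0.5}, {"xyz": [0, 0, 0], "turn": [0, 0, 0], "gripper": -0.55}, {"xyz": [0, 0, 0], "turn": [0, 0, 0], "gripper": -0.65}, {"xyz": [0, 0, 0], "turn": [0, 0, 0], "gripper": -0.7}, {"xyz": [0, 0, 0], "turn": [0, 0, 0], "gripper": -0.75}, {"xyz": [0, 0, 0], "turn": [0, 0, 0], "gripper": -0.85}, {"xyz": [0, 0, 0], "turn": [0, 0, 0], "gripper": -0.85}, {"xyz": [0, 0, 0], "turn": [0, 0, 0], "gripper": -0.85}, {"xyz": [0, 0, 0], "turn": [0, 0, 0], "gripper": -0.85}], "squeeze": 20}}

```text
time_s: 10.43
position: [0.4693, -0.022, 0.0418]
tool_rot: [[1.0, -0.014, 0.001], [-0.014, -1.0, -0.0], [0.001, 0.0, -1.0]]
ft_force: [-1.6, -0.5, 5.9]
grip_width: 0.0113
```

Emit:
{"op": "step_arm", "data": {"steps": [{"xyz": [0.025, 0, -0.045], "turn": [0, 0, 0], "gripper": -0.85}, {"xyz": [0.025, 0, -0.045], "turn": [0, 0, 0], "gripper": -0.85}, {"xyz": [0.025, 0, -0.045], "turn": [0, 0, 0], "gripper": -0.85}, {"xyz": [0.025, 0, -0.045], "turn": [0, 0, 0], "gripper": -0.85}, {"xyz": [0.025, 0, -0.045], "turn": [0, 0, 0], "gripper": -0.85}, {"xyz": [0.025, 0, -0.045], "turn": [0, 0, 0], "gripper": -0.85}, {"xyz": [0, 0, 0], "turn": [0, 0, 0], "gripper": -0.85}, {"xyz": [0, 0, 0], "turn": [0, 0, 0], "gripper": -0.85}, {"xyz": [0, 0, 0], "turn": [0, 0, 0], "gripper": -0.85}]}}

```text
time_s: 11.18
position: [0.4751, -0.022, 0.0523]
tool_rot: [[1.0, -0.014, -0.0], [-0.014, -1.0, 0.0], [-0.0, -0.0, -1.0]]
ft_force: [0.6, 0.9, -4.9]
grip_width: 0.0112
```

```bash
python3 st.py;python3 tilt.py side9.png -.03 .476; python3 st.py
```

```text
t 11.18 p [ 0.4751 -0.022   0.0523] yaw -0.83 z [-0.  0. -1.] F [ 0.59  0.94 -4.91] T [-0.   -0.16  0.09] w 0.0112
F [ 0.68 -0.12 -4.45]
lid slope deg -4.6 z at handle 0.0591 far end x 0.6017 mean y -0.0313 309
t 11.23 p [ 0.4751 -0.022   0.0522] yaw -0.83 z [-1.e-04  1.e-04 -1.e+00] F [ 0.68 -0.12 -4.45] T [ 0.   -0.14  0.07] w 0.011
```

4.5–4.9 N at a 4.6° tilt, so the middle box is full. I'll set it down with a touch less down-force, then slide it along its lane.

Emit:
{"op": "step_arm", "data": {"steps": [{"xyz": [-0.025, 0, 0.045], "turn": [0, 0, 0], "gripper": -0.85}, {"xyz": [-0.025, 0, 0.045], "turn": [0, 0, 0], "gripper": -0.85}, {"xyz": [-0.025, 0, 0.045], "turn": [0, 0, 0], "gripper": -0.85}, {"xyz": [-0.025, 0, 0.045], "turn": [0, 0, 0], "gripper": -0.85}, {"xyz": [-0.025, 0, 0.045], "turn": [0, 0, 0], "gripper": -0.85}, {"xyz": [-0.025, 0, 0.03], "turn": [0, 0, 0], "gripper": -0.85}, {"xyz": [0, 0, 0], "turn": [0, 0, 0], "gripper": -0.85}, {"xyz": [0, 0, 0], "turn": [0, 0, 0], "gripper": -0.85}, {"xyz": [0, 0, 0], "turn": [0, 0, 0], "gripper": -0.85}, {"xyz": [0, 0, 0], "turn": [0, 0, 0], "gripper": -0.85}]}}

```text
time_s: 12.07
position: [0.4692, -0.0219, 0.0421]
tool_rot: [[1.0, -0.014, -0.0], [-0.014, -1.0, 0.0], [-0.0, -0.0, -1.0]]
ft_force: [-0.6, 0.8, -3.0]
grip_width: 0.0112
```

Emit:
{"op": "step_arm", "data": {"steps": [{"xyz": [0.03, 0, 0], "turn": [0, 0, 0], "gripper": -0.85}, {"xyz": [0.06, 0, 0], "turn": [0, 0, 0], "gripper": -0.85}, {"xyz": [0.08, 0, 0], "turn": [0, 0, 0], "gripper": -0.85}, {"xyz": [0.08, 0, 0], "turn": [0, 0, 0], "gripper": -0.85}, {"xyz": [0.08, 0, 0], "turn": [0, 0, 0], "gripper": -0.85}, {"xyz": [0.08, 0, 0], "turn": [0, 0, 0], "gripper": -0.85}, {"xyz": [0.08, 0, 0], "turn": [0, 0, 0], "gripper": -0.85}, {"xyz": [0.08, 0, 0], "turn": [0, 0, 0], "gripper": -0.85}]}}

```text
time_s: 12.73
position: [0.4923, -0.0223, 0.0421]
tool_rot: [[1.0, -0.014, -0.0], [-0.014, -1.0, -0.0], [-0.0, 0.0, -1.0]]
ft_force: [-2.6, -0.4, -3.2]
grip_width: 0.0111
```

```bash
python3 st.py; python3 tilt.py side10.png -.03 .492; python3 st.py
```

```text
t 12.73 p [ 0.4923 -0.0223  0.0421] yaw -0.82 z [-0. -0. -1.] F [-2.58 -0.45 -3.2 ] T [ 0.    0.37 -0.03] w 0.0111
F [-0.8   0.33 -3.  ]
lid slope deg -0.17 z at handle 0.049 far end x 0.6215 mean y -0.0318 310
t 12.78 p [ 0.493  -0.0224  0.0422] yaw -0.83 z [ 1.e-03 -2.e-04 -1.e+00] F [-0.8   0.33 -3.  ] T [ 0.1   0.11 -0.02] w 0.0113
```

Emit:
{"op": "step_arm", "data": {"steps": [{"xyz": [0, 0, 0.006], "turn": [0, 0, 0], "gripper": -0.85}, {"xyz": [0.04, 0, 0], "turn": [0, 0, 0], "gripper": -0.85}, {"xyz": [0.08, 0, 0], "turn": [0, 0, 0], "gripper": -0.85}, {"xyz": [0.08, 0, 0], "turn": [0, 0, 0], "gripper": -0.85}, {"xyz": [0.08, 0, 0], "turn": [0, 0, 0], "gripper": -0.85}, {"xyz": [0.08, 0, 0], "turn": [0, 0, 0], "gripper": -0.85}, {"xyz": [0.08, 0, 0], "turn": [0, 0, 0], "gripper": -0.85}, {"xyz": [0.08, 0, 0], "turn": [0, 0, 0], "gripper": -0.85}, {"xyz": [0.08, 0, 0], "turn": [0, 0, 0], "gripper": -0.85}, {"xyz": [0.08, 0, 0], "turn": [0, 0, 0], "gripper": -0.85}, {"xyz": [0.08, 0, 0], "turn": [0, 0, 0], "gripper": -0.85}, {"xyz": [0.08, 0, 0], "turn": [0, 0, 0], "gripper": -0.85}, {"xyz": [0.08, 0, 0], "turn": [0, 0, 0], "gripper": -0.85}, {"xyz": [0.08, 0, 0], "turn": [0, 0, 0], "gripper": -0.85}, {"xyz": [0.08, 0, 0], "turn": [0, 0, 0], "gripper": -0.85}, {"xyz": [0.08, 0, 0], "turn": [0, 0, 0], "gripper": -0.85}, {"xyz": [0.08, 0, 0], "turn": [0, 0, 0], "gripper": -0.85}, {"xyz": [0.05, 0, 0], "turn": [0, 0, 0], "gripper": -0.85}, {"xyz": [0, 0, 0], "turn": [0, 0, 0], "gripper": -0.85}]}}

```text
time_s: 14.37
position: [0.5443, -0.023, 0.0419]
tool_rot: [[1.0, -0.014, 0.001], [-0.014, -1.0, -0.0], [0.001, 0.0, -1.0]]
ft_force: [0.3, -0.2, -0.8]
grip_width: 0.0111
```

```bash
python3 st.py
cat > gap.py <<'E'
import sys
from h import *
y=float(sys.argv[1]); x0=float(sys.argv[2])
for n in('top','side'):
    im,d=grab(n,f'{n}_{sys.argv[3]}.png'); P=pts(n,d); V=im.max(-1)
    b=(abs(P[...,1]-y)<.03)
    lid=b&(P[...,2]>.042)&(P[...,2]<.055)&(V<190)&(P[...,0]>x0+.02)&(P[...,0]<.70)
    mat=b&(P[...,2]<.02)&(P[...,0]>x0+.1)&(P[...,0]<.7)
    stop=b&(P[...,2]>.04)&(P[...,2]<.056)&(V>215)&(P[...,0]>.67)
    print(n,'lid far x',np.percentile(P[lid][:,0],[90,97,99.5]).round(4),'floor px in gap',mat.sum(),'stop near x',np.percentile(P[stop][:,0],[1,5,50]).round(4) if stop.any() else None)
print(env.observe()['ft_force'])
E
python3 gap.py -.022 .55 a
```

```text
t 14.37 p [ 0.5443 -0.023   0.0419] yaw -0.83 z [ 1.1e-03 -1.0e-04 -1.0e+00] F [ 0.27 -0.18 -0.8 ] T [ 0.04  0.08 -0.03] w 0.0111
top lid far x [0.6848 0.6886 0.6899] floor px in gap 19 stop near x [0.6915 0.6929 0.6971]
side lid far x [0.668  0.6752 0.6779] floor px in gap 15 stop near x [0.6935 0.6941 0.6974]
[ 0.69283648  0.78385138 -1.70862537]
```

Emit:
{"op": "step_arm", "data": {"steps": [{"xyz": [0.04, 0, 0], "turn": [0, 0, 0], "gripper": -0.85}, {"xyz": [0.05, 0, 0], "turn": [0, 0, 0], "gripper": -0.85}, {"xyz": [0.05, 0, 0], "turn": [0, 0, 0], "gripper": -0.85}, {"xyz": [0.05, 0, 0], "turn": [0, 0, 0], "gripper": -0.85}, {"xyz": [0.05, 0, 0], "turn": [0, 0, 0], "gripper": -0.85}, {"xyz": [0.02, 0, 0], "turn": [0, 0, 0], "gripper": -0.85}, {"xyz": [0.02, 0, 0], "turn": [0, 0, 0], "gripper": -0.85}]}}

```text
time_s: 15.05
position: [0.5548, -0.0232, 0.0419]
tool_rot: [[1.0, -0.014, -0.0], [-0.014, -1.0, -0.0], [-0.0, 0.0, -1.0]]
ft_force: [-4.0, 0.8, 0.8]
grip_width: 0.0114
```

Emit:
{"op": "step_arm", "data": {"steps": [{"xyz": [0.02, 0, 0], "turn": [0, 0, 0], "gripper": -0.85}, {"xyz": [0.02, 0, 0], "turn": [0, 0, 0], "gripper": -0.85}]}}

```text
time_s: 15.22
position: [0.5564, -0.0231, 0.0419]
tool_rot: [[1.0, -0.014, -0.0], [-0.014, -1.0, 0.0], [-0.0, -0.0, -1.0]]
ft_force: [-4.8, 0.1, 1.5]
grip_width: 0.0114
```

Emit:
{"op": "step_arm", "data": {"steps": [{"xyz": [0.02, 0, 0], "turn": [0, 0, 0], "gripper": -0.85}, {"xyz": [0.02, 0, 0], "turn": [0, 0, 0], "gripper": -0.85}]}}

```text
time_s: 15.38
position: [0.558, -0.0232, 0.0419]
tool_rot: [[1.0, -0.014, -0.0], [-0.014, -1.0, 0.0], [-0.0, -0.0, -1.0]]
ft_force: [-4.1, -0.7, 1.2]
grip_width: 0.0112
```

Emit:
{"op": "step_arm", "data": {"steps": [{"xyz": [0.02, 0, 0], "turn": [0, 0, 0], "gripper": -0.85}, {"xyz": [0.02, 0, 0], "turn": [0, 0, 0], "gripper": -0.85}]}}

```text
time_s: 15.55
position: [0.5596, -0.0232, 0.0419]
tool_rot: [[1.0, -0.014, 0.0], [-0.014, -1.0, 0.0], [0.0, -0.0, -1.0]]
ft_force: [-4.1, -0.3, 1.6]
grip_width: 0.0108
```

```bash
python3 gap.py -.022 .56 b
```

```text
Traceback (most recent call last):
  File "gap.py", line 10, in <module>
    print(n,'lid far x',np.percentile(P[lid][:,0],[90,97,99.5]).round(4),'floor px in gap',mat.sum(),'stop near x',np.percentile(P[stop][:,0],[1,5,50]).round(4) if stop.any() else None)
                        ~~~~~~~~~~~~~^^^^^^^^^^^^^^^^^^^^^^^^^^
IndexError: index -1 is out of bounds for axis 0 with size 0
```

Emit:
{"op": "step_arm", "data": {"steps": [{"xyz": [0.02, 0, 0], "turn": [0, 0, 0], "gripper": -0.85}, {"xyz": [0.02, 0, 0], "turn": [0, 0, 0], "gripper": -0.85}]}}

```text
time_s: 15.77
position: [0.5597, -0.0231, 0.0418]
tool_rot: [[1.0, -0.014, -0.004], [-0.014, -1.0, 0.0], [-0.004, -0.0, -1.0]]
ft_force: [-13.1, -0.9, 7.6]
grip_width: 0.0108
```

```bash
sed -i "s/for n in('top','side')/for n in sys.argv[4:] or ('top','side')/" gap.py; python3 gap.py -.022 .56 c side; python3 st.py
```

```text
side lid far x [0.6792 0.6872 0.6909] floor px in gap 0 stop near x [0.692  0.6928 0.699 ]
[-11.66376555  -1.05717825   6.1611013 ]
t 15.82 p [ 0.5596 -0.0231  0.0418] yaw -0.81 z [-4.e-03  3.e-04 -1.e+00] F [-11.66  -1.06   6.16] T [-0.09  1.73 -0.03] w 0.0111
```

Contact with the stop: Fx jumped from -4 to -12 N with x held at 0.5597, the lid edge at 0.691 and the stop at 0.692. I'll relieve the push, release, rise, and go to the right box.

Emit:
{"op": "step_arm", "data": {"steps": [{"xyz": [-0.025, 0, 0], "turn": [0, 0, 0], "gripper": -0.85}, {"xyz": [0, 0, 0], "turn": [0, 0, 0], "gripper": -0.85}, {"xyz": [0, 0, 0], "turn": [0, 0, 0], "gripper": -0.6}, {"xyz": [0, 0, 0], "turn": [0, 0, 0], "gripper": -0.4}, {"xyz": [0, 0, 0], "turn": [0, 0, 0], "gripper": -0.2}, {"xyz": [0, 0, 0], "turn": [0, 0, 0], "gripper": -0.2}, {"xyz": [0, 0, 0], "turn": [0, 0, 0], "gripper": -0.2}, {"xyz": [0, 0, -0.3], "turn": [0, 0, 0], "gripper": -0.2}, {"xyz": [0, 0, -0.4], "turn": [0, 0, 0], "gripper": -0.2}, {"xyz": [0, 0, -0.5], "turn": [0, 0, 0], "gripper": -0.2}, {"xyz": [0, 0, -0.3], "turn": [0, 0, 0], "gripper": -0.2}, {"xyz": [-0.55, 0.58, 0], "turn": [0, 0, 0], "gripper": -0.2}, {"xyz": [-0.55, 0.58, 0], "turn": [0, 0, 0], "gripper": -0.2}, {"xyz": [-0.55, 0.58, 0], "turn": [0, 0, 0], "gripper": -0.2}, {"xyz": [-0.57, 0.59, 0], "turn": [0, 0, 0], "gripper": -0.2}, {"xyz": [0, 0, 0], "turn": [0, 0, 0], "gripper": -0.2}, {"xyz": [0, 0, 0.3], "turn": [0, 0, 0], "gripper": -0.2}, {"xyz": [0, 0, 0.3], "turn": [0, 0, 0], "gripper": -0.2}, {"xyz": [0, 0, 0], "turn": [0, 0, 0], "gripper": -0.2}, {"xyz": [0, 0, 0], "turn": [0, 0, 0], "gripper": -0.2}]}}

```text
time_s: 17.48
position: [0.4702, -0.115, 0.0778]
tool_rot: [[1.0, -0.014, -0.001], [-0.014, -1.0, 0.0], [-0.001, -0.0, -1.0]]
ft_force: [0.5, -0.3, 0.4]
grip_width: 0.0341
```

```bash
python3 gap.py -.022 .56 d; python3 fing.py side11.png | head -5;  python3 st.py .4703 -.1145 .042
python3 - <<'E'
from h import *
im=np.load('pics/side_d.npz')['im']; cv2.imwrite('pics/c11.png',cv2.resize(im[145:235,240:340],(667,600),interpolation=cv2.INTER_CUBIC)[:,:,::-1])
E
```

```text
top lid far x [0.6784 0.6861 0.6889] floor px in gap 0 stop near x [0.6889 0.6899 0.6959]
side lid far x [0.6802 0.6877 0.6907] floor px in gap 0 stop near x [0.6917 0.6927 0.6981]
[-1.0177125   0.11088005 -1.00878226]
0.09 0 1 [([0.49, -0.115, 0.099], [0.49, -0.115, 0.099])]
0.1 6 3 [([0.447, -0.125, 0.104], [0.452, -0.12, 0.109]), ([0.49, -0.123, 0.103], [0.494, -0.11, 0.107])]
0.11 9 11 [([0.442, -0.128, 0.111], [0.452, -0.12, 0.12]), ([0.49, -0.127, 0.111], [0.502, -0.111, 0.119])]
0.12 7 10 [([0.444, -0.127, 0.124], [0.452, -0.121, 0.129]), ([0.491, -0.127, 0.122], [0.502, -0.119, 0.127])]
0.13 9 10 [([0.442, -0.127, 0.13], [0.452, -0.12, 0.139]), ([0.49, -0.129, 0.132], [0.498, -0.11, 0.136])]
t 17.63 p [ 0.4706 -0.1151  0.0785] yaw -0.8 z [ 1.1e-03 -5.0e-04 -1.0e+00] F [-0.08 -0.17  0.03] T [ 0.01 -0.02  0.01] w 0.0343
units [-0.008 -0.016  0.913]
```

View pics/c11.png

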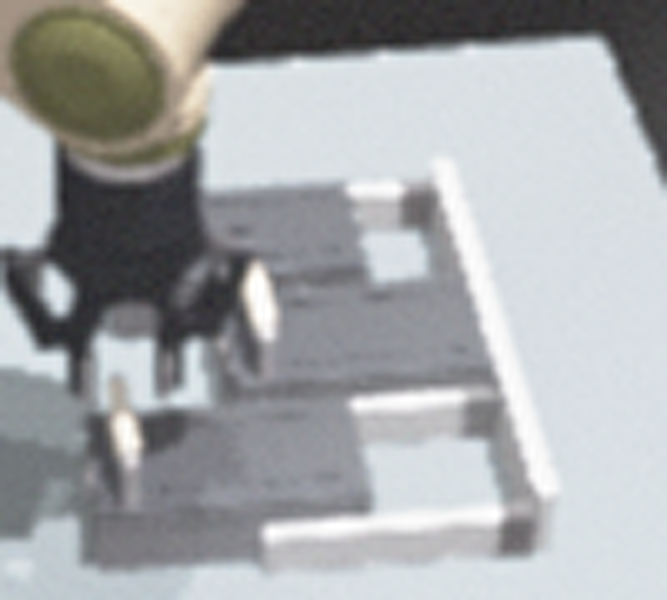

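The middle box's lid meets the stop at about crop (490,370), the left box is untouched, and the fingers straddle the right sleeve at about (125,430). Descending, gripping and lifting.

Emit:
{"op": "step_arm", "data": {"steps": [{"xyz": [0, 0, 0.2], "turn": [0, 0, 0], "gripper": -0.2}, {"xyz": [0, 0, 0.2], "turn": [0, 0, 0], "gripper": -0.2}, {"xyz": [0, 0, 0.2], "turn": [0, 0, 0], "gripper": -0.2}, {"xyz": [0, 0, 0.2], "turn": [0, 0, 0], "gripper": -0.2}, {"xyz": [0, 0, 0.1], "turn": [0, 0, 0], "gripper": -0.3}, {"xyz": [0, 0, 0], "turn": [0, 0, 0], "gripper": -0.5}, {"xyz": [0, 0, 0], "turn": [0, 0, 0], "gripper": -0.55}, {"xyz": [0, 0, 0], "turn": [0, 0, 0], "gripper": -0.65}, {"xyz": [0, 0, 0], "turn": [0, 0, 0], "gripper": -0.7}, {"xyz": [0, 0, 0], "turn": [0, 0, 0], "gripper": -0.75}, {"xyz": [0, 0, 0], "turn": [0, 0, 0], "gripper": -0.85}, {"xyz": [0, 0, 0], "turn": [0, 0, 0], "gripper": -0.85}, {"xyz": [0, 0, 0], "turn": [0, 0, 0], "gripper": -0.85}, {"xyz": [0, 0, 0], "turn": [0, 0, 0], "gripper": -0.85}], "squeeze": 20}}

```text
time_s: 18.8
position: [0.4702, -0.1152, 0.0422]
tool_rot: [[1.0, -0.014, 0.001], [-0.014, -1.0, -0.0], [0.001, 0.0, -1.0]]
ft_force: [-0.9, -0.8, 4.9]
grip_width: 0.0111
```

Emit:
{"op": "step_arm", "data": {"steps": [{"xyz": [0.025, 0, -0.045], "turn": [0, 0, 0], "gripper": -0.85}, {"xyz": [0.025, 0, -0.045], "turn": [0, 0, 0], "gripper": -0.85}, {"xyz": [0.025, 0, -0.045], "turn": [0, 0, 0], "gripper": -0.85}, {"xyz": [0.025, 0, -0.045], "turn": [0, 0, 0], "gripper": -0.85}, {"xyz": [0.025, 0, -0.045], "turn": [0, 0, 0], "gripper": -0.85}, {"xyz": [0.025, 0, -0.045], "turn": [0, 0, 0], "gripper": -0.85}, {"xyz": [0, 0, 0], "turn": [0, 0, 0], "gripper": -0.85}, {"xyz": [0, 0, 0], "turn": [0, 0, 0], "gripper": -0.85}, {"xyz": [0, 0, 0], "turn": [0, 0, 0], "gripper": -0.85}]}}

```text
time_s: 19.55
position: [0.476, -0.1152, 0.0526]
tool_rot: [[1.0, -0.014, -0.0], [-0.014, -1.0, 0.0], [-0.0, -0.0, -1.0]]
ft_force: [1.1, 0.2, -1.0]
grip_width: 0.0112
```

```bash
python3 st.py;python3 tilt.py side12.png -.12 .476; python3 st.py
```

```text
t 19.55 p [ 0.476  -0.1152  0.0526] yaw -0.82 z [-1.e-04  1.e-04 -1.e+00] F [ 1.14  0.16 -0.98] T [-0.01  0.   -0.05] w 0.0112
F [ 0.39 -0.35 -1.36]
lid slope deg -4.76 z at handle 0.0595 far end x 0.6028 mean y -0.1211 342
t 19.6 p [ 0.476  -0.1152  0.0526] yaw -0.82 z [-2.e-04  1.e-04 -1.e+00] F [ 0.39 -0.35 -1.36] T [-0.06 -0.07 -0.01] w 0.0111
```

The right box is light (1.0–1.4 N at a 4.8° tilt), so it stays. I'll set it down, release, rise, and clear back a little for the final check.

Emit:
{"op": "step_arm", "data": {"steps": [{"xyz": [-0.025, 0, 0.045], "turn": [0, 0, 0], "gripper": -0.85}, {"xyz": [-0.025, 0, 0.045], "turn": [0, 0, 0], "gripper": -0.85}, {"xyz": [-0.025, 0, 0.045], "turn": [0, 0, 0], "gripper": -0.85}, {"xyz": [-0.025, 0, 0.045], "turn": [0, 0, 0], "gripper": -0.85}, {"xyz": [-0.025, 0, 0.045], "turn": [0, 0, 0], "gripper": -0.85}, {"xyz": [-0.025, 0, 0.045], "turn": [0, 0, 0], "gripper": -0.85}, {"xyz": [0, 0, 0], "turn": [0, 0, 0], "gripper": -0.85}, {"xyz": [0, 0, 0], "turn": [0, 0, 0], "gripper": -0.85}, {"xyz": [0, 0, 0], "turn": [0, 0, 0], "gripper": -0.6}, {"xyz": [0, 0, 0], "turn": [0, 0, 0], "gripper": -0.4}, {"xyz": [0, 0, 0], "turn": [0, 0, 0], "gripper": -0.2}, {"xyz": [0, 0, 0], "turn": [0, 0, 0], "gripper": -0.2}, {"xyz": [0, 0, 0], "turn": [0, 0, 0], "gripper": -0.2}, {"xyz": [0, 0, -0.3], "turn": [0, 0, 0], "gripper": -0.2}, {"xyz": [0, 0, -0.4], "turn": [0, 0, 0], "gripper": -0.2}, {"xyz": [0, 0, -0.6], "turn": [0, 0, 0], "gripper": -0.2}, {"xyz": [0, 0, -0.8], "turn": [0, 0, 0], "gripper": -0.2}, {"xyz": [0, 0, -0.8], "turn": [0, 0, 0], "gripper": -0.2}, {"xyz": [0, 0, -0.5], "turn": [0, 0, 0], "gripper": -0.2}, {"xyz": [0, 0, 0], "turn": [0, 0, 0], "gripper": -0.2}]}}

```text
time_s: 21.27
position: [0.4716, -0.1159, 0.1819]
tool_rot: [[1.0, -0.014, 0.007], [-0.014, -1.0, -0.004], [0.007, 0.004, -1.0]]
ft_force: [1.1, 0.4, -0.2]
grip_width: 0.0341
```

Emit:
{"op": "step_arm", "data": {"steps": [{"xyz": [-0.8, 0, 0], "turn": [0, 0, 0], "gripper": -0.2}, {"xyz": [-0.8, 0, 0], "turn": [0, 0, 0], "gripper": -0.2}, {"xyz": [-0.8, 0, 0], "turn": [0, 0, 0], "gripper": -0.2}, {"xyz": [-0.5, 0, 0], "turn": [0, 0, 0], "gripper": -0.2}, {"xyz": [0, 0, 0], "turn": [0, 0, 0], "gripper": -0.2}, {"xyz": [0, 0, 0], "turn": [0, 0, 0], "gripper": -0.2}]}}

```text
time_s: 21.77
position: [0.3536, -0.1135, 0.1777]
tool_rot: [[1.0, -0.016, 0.0], [-0.016, -1.0, -0.0], [0.0, 0.0, -1.0]]
ft_force: [0.6, 0.2, 0.8]
grip_width: 0.0346
```

```bash
python3 st.py; python3 gap.py -.022 .56 f
python3 - <<'E'
from h import *
a=np.load('pics/side0.npz'); b=np.load('pics/side_f.npz')
for k,z in(('before',a),('after',b)):
    P=pts('side',z['d']); V=z['im'].max(-1)
    for y in(.065,-.03,-.12):
        m=(abs(P[...,1]-y)<.028)&(P[...,2]>.042)&(P[...,2]<.056)&(V<190)&(P[...,0]>.4)&(P[...,0]<.692); q=P[m]
        h=(abs(P[...,1]-y)<.04)&(P[...,2]>.066)&(P[...,2]<.092)&(V>190)&(P[...,0]>.4)&(P[...,0]<.6)
        print(k,y,'lid x',np.percentile(q[:,0],[2,98]).round(4),'z',q[:,2].mean().round(4),'handle',P[h].mean(0).round(4))
cv2.imwrite('pics/f.png',cv2.resize(np.hstack([b['im'][90:350,190:390],np.load('pics/top_f.npz')['im'][60:320,120:320]]),(800,520))[:,:,::-1])
E
```

```text
t 21.77 p [ 0.3536 -0.1135  0.1777] yaw -0.89 z [ 1.e-04 -0.e+00 -1.e+00] F [0.6  0.16 0.78] T [-0.02 -0.05  0.02] w 0.0346
top lid far x [0.6776 0.6851 0.69  ] floor px in gap 0 stop near x [0.6902 0.6911 0.6962]
side lid far x [0.6788 0.6883 0.6907] floor px in gap 0 stop near x [0.6912 0.6928 0.6988]
[ 0.94402219  0.25676165 -0.19709664]
before 0.065 lid x [0.4914 0.636 ] z 0.0491 handle [0.5069 0.065  0.0835]
before -0.03 lid x [0.4568 0.6003] z 0.0489 handle [ 0.4709 -0.028   0.0834]
before -0.12 lid x [0.4568 0.6011] z 0.049 handle [ 0.4714 -0.118   0.0829]
after 0.065 lid x [0.4918 0.6364] z 0.0489 handle [0.5072 0.0659 0.0838]
after -0.03 lid x [0.5466 0.6889] z 0.0489 handle [ 0.5606 -0.0278  0.0828]
after -0.12 lid x [0.4574 0.6012] z 0.0487 handle [ 0.4717 -0.1198  0.0837]
```

View pics/f.png

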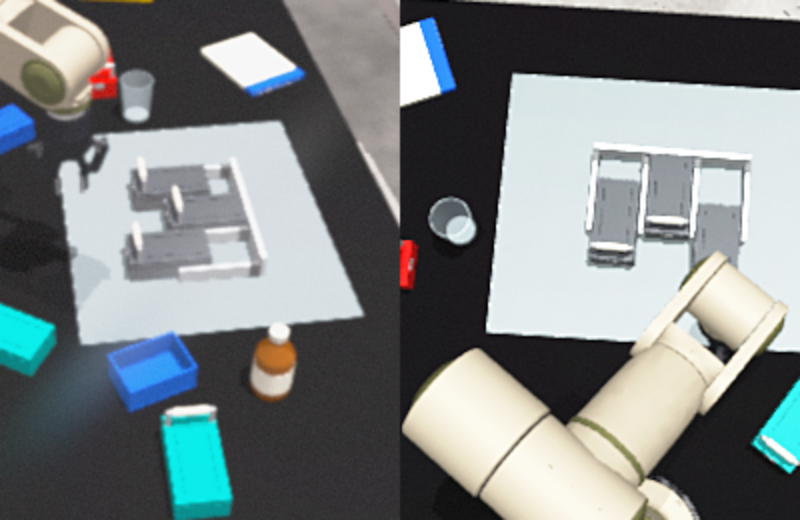

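The final picture shows the middle box against the stop and the left and right boxes where they stood (moved 0.6 mm or less). The beaker, bottle and tray are in place, and the gripper is clear. Handing in.

```bash
python3 -c "
from h import *
print(order.close_job())"
```

```text
the job is handed in; nothing more can be done
None
```

I felt the three boxes from left to right, slid the middle one home, and handed the job in after about 22 s. No verdict was reported.

| Box | Lift force at about 1 cm | Result | Action |
|---|---|---|---|
| Left | about 1.3–2.1 N | empty | set down, left in place |
| Middle | about 4.5–4.9 N | full | set down, slid about 90 mm to the stop |
| Right | about 1.0–1.4 N | empty | set down, left in place |

**Final checks:**
- **Middle box:** at the stop, the push force rose from 4 N to about 13 N while the box stopped advancing. No floor shows between its lid and the stop in either view.
- **Left and right boxes:** both lie flat, with lid edges within about 0.6 mm of where they started.
- **Surroundings:** beaker, bottle and tray looked undisturbed in the last picture. I did not measure them.

**What disagreed:**
- **Fingertip height:** the reported tool height put the fingertips about 40 mm lower than the cameras showed. I worked from the camera heights, and every grip then closed on the sleeve as expected.
- **Middle box weight:** for about the first 24 mm of its slide the arm was still carrying around 3 N of its weight. I lowered it slightly for the rest.
- **Side-to-side position:** the two cameras disagreed by up to about 1 cm on the handles' left-right position. I used the top view, and it caused no trouble.

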